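# Set and lock the router lift's depth dial

## Robot

A 6-joint arm with a two-finger parallel gripper is mounted at the origin on the work surface. World frame = base frame: x ahead of the robot, y to its left, z up, the work surface at z = 0. Lengths are in m, angles in rad, forces in N, time in s.
With the tool pointing down it reaches from about 0.25 to 0.775 m from the base axis. Payload 4 kg.
Tool frame: the origin (TCP) lies at the very end of the fingers, on their centre line; the grasp point (between the pads) lies 19 mm behind it; z points along the fingers, y is the direction in which the jaws open and shut (so a half turn about z gives the same grasp; the last joint's range is limited). The gripper opens to 94 mm and grips with 3 to 60 N. Pads are 16 mm wide; open, the fingers measure 119 mm over their backs; the gripper's body (75 mm by 177 mm) begins 78 mm behind the grasp point.
Start: joints at [-1.318, 0.087, 1.371, -0, 1.684, -0.103], TCP at [0.192, -0.516, 0.206] pointing down, gripper open.
Joint ranges: [-3.1, 3.1], [-0.76, 2.03], [0.27, 2.55], [-1.08, 4.22], [0.17, 2.65], [-2.57, 2.57]. Speed limits (rad/s): [2.79, 2.79, 3.14, 3.14, 3.14, 3.14].

## Interface

Orientations are given as [roll, pitch, yaw] about the fixed x, y, z axes, in that order (R = Rz(yaw) Ry(pitch) Rx(roll)).
In Python, from bench import robot, cams, models gives the robot as it stands.
- The arm moves only by the tool step_arm, never from a script. Its argument "series" is a list of rows, each a list of 5 numbers: the gripper command: -1 is shut, 1 is fully open, values between are in proportion, then the shift along the tool's x, y, z in mm, then the turn about the tool's z in degrees. A call has 1 to 20 rows; each row is the pose to reach, as a shift and turn from the pose commanded when the call began, along the tool's axes at that moment; what a row does not reach only later rows make up. A row lasts 1/8 s, in which the tool goes at most 62.5 mm and 10.7 degrees, less where a joint would pass 70% of its speed; a pose out of reach is approached as far as the arm can. A call with a gripper value outside its range is refused whole. The fingers move at their own pace and stop on an object; the grip force is fixed at half the most. Time passes only in rows, so rows that repeat a pose let the fingers close. It gives the time, the measured TCP pose, the force and the opening at its end, in the units of the state.
- robot.get_obs(): the state, without advancing time (a new reading comes with each control period).
- cams.snapshot(name): name is "scene" or "top" or "wrist"; returns a dict with "pixels" (384x512x3 uint8, red, green, blue), "fov_y" (degrees; the focal length in pixels is half the picture's height over the tangent of half this angle, whatever the lens; pixels are square), "cx", "cy" (the principal point, pixels), "R" (3x3) and "t" (3): a world point X has camera coordinates R X + t. Camera axes: x right, y down, z forward; pixel columns grow to the right and rows downward; lengths in m; the calibration is good to about 2 mm. A picture is of the moment at which its call begins. There is no depth.
- robot.close_job(): hands the job in, once; it reports no verdict.
Trained networks look in a picture, given as the dict that the camera call returned (one of the last four; its "shot" number tells which), for a name from the list of things; names that differ only in an ending like _2 or _b are one class to them, and where a whole thing is asked for, a point or a joint stands for the part that bears it (a point fixed in the world has none). Each returns a list of dicts, best first, with "p" (0 to 1); they miss things now and then, are a little off and sometimes report something else, mostly with a low value. They report only what shows in the picture. A call takes as long as a camera call.
- models.find_in(picture, label): "position" ([x, y, z] in m, in world coordinates, good to about 4 mm: the middle of the surface that is visible of it).
- models.pinpoint(picture, label): "position" ([x, y, z] in m, in world coordinates, good to about 4 mm: a listed point, or the origin of a listed thing).
The state is a dict: "time": time; "joint_positions": joint angles; "qvel": joint speeds; "joint_torque": joint torques, N m; "tool_pos": TCP position; "ee_rot": TCP orientation; "wrist_force": force on the tool from outside, world axes, zero at the start; "wrist_torque": the same for the moment, N m; "width": finger opening in m.
Only numpy, scipy, OpenCV 4.12 (cv2) and the standard library are available. Lean on these libraries where they do the work, as an engineer would, in place of code of your own. Each camera call takes 0.05 s, during which the arm holds its last target. There are 200 camera calls.

## Task

Set the cutting depth on the bench router's lift: with your fingertips, push the post on the black dial round, either way, until the dial's index line lines up with the one long, broad line on the scale ring, and then push the locking lever round until it is fully home against its stop pin, leaving the dial on the line. Only push, gently: do not grip or pinch the dial or the lever, and leave the bottle, box, mug and wooden spacer where they are.

Things in the scene. Friction and masses are not known exactly. Their poses are not given: they have to be found in the camera images.
- lift_unit: Fixed grey-topped slab on the bench. Origin at bench height, z up. It spans x -95 to 95, y -150 to 190 mm; top 30 mm above the bench. On it, in its own x, y (mm): dial axis (0, -55); lever pivot (-45, 90); an upright router cutter, 18 across, 26 above the slab (62, 50); the lever's stop pin, 8 across, 22 above the slab (5, 79).
- dial: Black dial, 110 mm across, 14 thick, turning about its vertical axis. Origin on the axis, 30 mm above the bench; top face 44 mm above the bench. Its x axis points along its index line. Turns either way over a full turn without a stop, against steady friction (about 3 N at the post), and stays where it is left. A finger post stands opposite the index line.
- post_top (a point): Centre of the top of the dial's finger post: an upright aluminium pin 16 mm across, 28 mm tall above the dial's face (top 72 mm above the bench), 38 mm from the dial's axis, exactly opposite the index line.
- index_line (a point): Point on the dial's index line, on the dial's face 50 mm from its axis. The line is a white radial stripe 5 mm wide, from 18 to 54 mm from the axis.
- scale_ring: Fixed flat aluminium ring round the dial, 116 mm inner, 164 outer diameter, top flush with the dial's face. Origin on the dial's axis, 30 mm above the bench. Its x axis points from the axis along the target line. Mounted at another angle each run. Besides the target line it has 23 short thin black ticks, 15 degrees apart (8 mm long, 1.6 wide).
- target_line (a point): Point on the target line, 60 mm from the dial's axis, on the ring's top. The target line is the only long, broad black line of the ring: 5 mm wide, running radially from 59 to 81 mm from the axis.
- lock_lever: Flat steel arm 85 x 14 mm, top 14 mm above the slab, upright black knob at its end. Origin at its vertical pivot, 30 mm above the bench; x axis along the arm to the knob. Starts swung 0.8 to 1.1 rad out towards the unit's +y. Goes home clockwise seen from above; home it lies along the unit's +x, hard against the stop pin. Friction about 1.5 N at the knob; stays where left.
- lever_knob_top (a point): Centre of the top of the lever's knob: upright cylinder 18 mm across, from 40 to 70 mm above the bench, 80 mm from the pivot.
- glue_bottle: Bystander: yellow glue bottle, 60 mm across, 170 mm tall, standing on the bench on the lift unit's -y side. Origin under its centre.
- card_box: Bystander: small cardboard box 60 x 80 x 50 mm tall on the bench on the lift unit's +x side. Origin under its centre.
- mug: Bystander: white mug 76 mm across, 85 mm tall, on the bench on the lift unit's +y side. Origin under its centre.
- wood_spacer: Bystander: small loose wooden block 22 x 36 x 20 mm tall lying on the slab's top at about x -77, y 33 mm of the lift unit. Origin under its centre.

How it is judged:
On the way, in this order (a step that is already met when the one before it is completed fails the run):
1. the dial stands still with its index line on the target line (y of index_line in the frame of scale_ring between -0.003 and 0.003 m and x of index_line in the frame of scale_ring above 0.03 m and angular speed of dial below 0.06 rad/s), for 0.2 s.
2. the locking lever is fully home (angle between the x axis of lock_lever and the x axis of lift_unit, either way round below 0.1 rad), for 0.2 s.
At the end, for the whole second after the job is handed in: The dial's index line (50 mm from the axis) lies within 3 mm (3.4 degrees) to either side of the target line, the locking lever is within 0.1 rad of fully home, and both are at rest (y of index_line in the frame of scale_ring between -0.003 and 0.003 m and x of index_line in the frame of scale_ring above 0.03 m and angle between the x axis of lock_lever and the x axis of lift_unit, either way round below 0.1 rad and angular speed of each of dial, lock_lever below 0.05 rad/s); the robot touches nothing.
It fails at once if the dial is pinched or forced (over 35 N between fingers and dial) (contact force between the fingers and dial above 35 N).
It fails at once if the lever is pinched or forced (over 35 N between fingers and lever) (contact force between the fingers and lock_lever above 35 N).
It fails at once if a bystander is moved more than 20 mm (distance of any of glue_bottle, card_box, mug, wood_spacer from where it was at the start of the episode above 0.02 m).
It also fails if it takes over 64 s, if anything falls off the work surface, if the arm or the gripper's body presses on something with over 40 N, if the wrist force passes 120 N, or if a joint passes its speed limit or range.

## Working session

There is one attempt and no reset: what is moved stays moved. The work goes in short steps, Python scripts to look and compute and a tool call to move; the robot and the scene stay as the last step left them, time stands still between calls to the robot, and variables do not carry over. Pictures are saved under pics/ and viewed, about 8 in all and at most 12, crops included, and the job is handed in when it is done.

Besides the shell and the picture viewer there is one more tool, called after "Call:" as a command line: name --pt "numbers of a row" for each row, then --argument value for the rest. step_arm: Moves the arm, as the interface text tells. Its arguments: {"type":"object","properties":{"series":{"type":"array","items":{"type":"array","items":{"type":"number"}}}},"required":["series"]}

```bash
mkdir -p pics; ls; cat > h.py <<'E'
import numpy as np, cv2
from bench import robot, cams, models
def save(p,f,crop=None,k=1):
    im=p["pixels"][:,:,::-1]
    if crop: a,b,c,d=crop; im=im[b:d,a:c]
    cv2.imwrite("pics/"+f,cv2.resize(im,None,fx=k,fy=k,interpolation=cv2.INTER_CUBIC))
def K(p):
    f=p["pixels"].shape[0]/2/np.tan(np.radians(p["fov_y"])/2)
    return np.array([[f,0,p["cx"]],[0,f,p["cy"]],[0,0,1]])
def proj(p,X):
    c=np.array(p["R"])@np.array(X)+np.array(p["t"]); u=K(p)@c; return u[:2]/u[2]
def ray(p,uv,z):
    R=np.array(p["R"]);t=np.array(p["t"]);C=-R.T@t
    d=R.T@np.linalg.inv(K(p))@np.array([uv[0],uv[1],1.]); return C+d*(z-C[2])/d[2]
E
python3 - <<'E'
from h import *
np.set_printoptions(precision=4,suppress=True)
for c in ["top","scene"]:
    p=cams.snapshot(c); save(p,c+"1.png",k=1.5)
    print(c, -np.array(p["R"]).T@np.array(p["t"]),p["fov_y"])
    for l in ["lift_unit","dial","post_top","index_line","target_line","lock_lever","lever_knob_top","glue_bottle","card_box","mug","wood_spacer"]:
        r=models.pinpoint(p,l)
        print(l,[(np.round(q["position"],4),round(q["p"],2),np.round(proj(p,q["position"]))) for q in r[:2]])
print(robot.get_obs())
E
```

```text
pics
top [0.4416 0.0576 1.354 ] 46.87481592151927
lift_unit [(array([ 0.5311, -0.0506,  0.0025]), 0.57, array([297., 225.]))]
dial [(array([ 0.5493, -0.0977,  0.0339]), 0.73, array([314., 219.]))]
post_top [(array([ 0.5718, -0.0735,  0.0694]), 0.64, array([307., 210.]))]
index_line [(array([ 0.5097, -0.1399,  0.0465]), 0.59, array([329., 232.])), (array([ 0.533 , -0.0495,  0.0007]), 0.29, array([297., 225.]))]
target_line [(array([ 0.6005, -0.1258,  0.0442]), 0.63, array([324., 201.]))]
lock_lever [(array([0.4676, 0.0248, 0.0264]), 0.74, array([272., 246.]))]
lever_knob_top [(array([ 0.5106, -0.1377,  0.0477]), 0.66, array([328., 232.])), (array([0.4706, 0.0249, 0.0259]), 0.56, array([272., 245.]))]
glue_bottle [(array([ 0.5794, -0.3228, -0.001 ]), 0.96, array([386., 211.]))]
card_box [(array([0.6832, 0.1068, 0.0025]), 0.77, array([247., 175.]))]
mug [(array([0.461 , 0.293 , 0.0051]), 0.69, array([184., 247.])), (array([0.6838, 0.1104, 0.005 ]), 0.29, array([245., 175.]))]
wood_spacer [(array([ 0.4505, -0.0393,  0.0301]), 0.53, array([294., 252.])), (array([ 0.6846,  0.1077, -0.0006]
[... 743 characters left out ...]
[288., 200.]))]
mug [(array([ 0.4601,  0.295 , -0.002 ]), 0.7, array([256., 116.])), (array([0.4879, 0.1016, 0.0695]), 0.24, array([220., 146.]))]
wood_spacer [(array([ 0.4499, -0.0348,  0.0308]), 0.59, array([174., 185.]))]
{'time': 1.2, 'joint_positions': array([-1.3181,  0.0872,  1.3707,  0.    ,  1.6836, -0.1031]), 'qvel': array([ 0.0002, -0.0011, -0.0011,  0.0004,  0.0009, -0.002 ]), 'joint_torque': array([  0.0006, -34.0051, -30.2593,   0.0719,   0.0239,  -0.    ]), 'tool_pos': array([ 0.1916, -0.5156,  0.2055]), 'ee_rot': array([3.1415, 0.    , 0.3558]), 'wrist_force': array([-0.6611, -0.3657, -0.2812]), 'wrist_torque': array([-0.0403, -0.0455, -0.0116]), 'width': 0.09385673181054695}
```

View pics/top1.png

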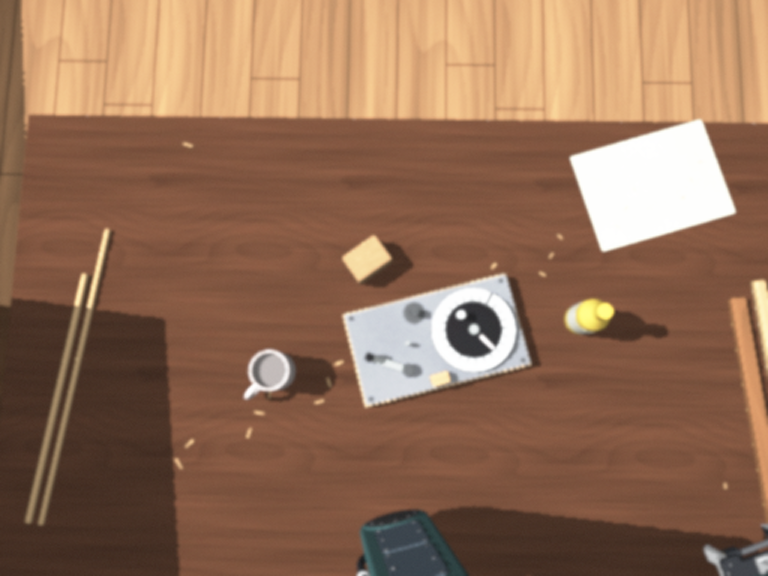

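View pics/scene1.png

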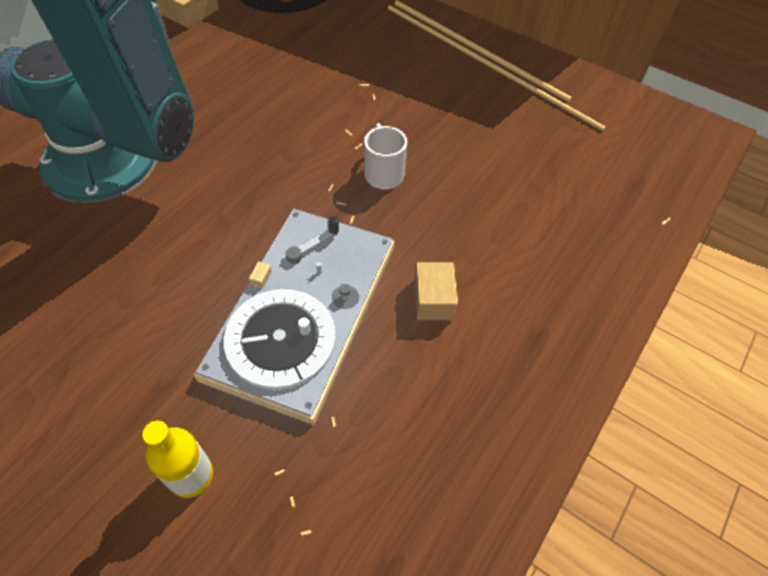

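The top view shows the post at (461,314), the index line at (487,343) and the target line at (490,297). In the scene view the knob is at (333,226). All of these agree with the networks. The post has to turn about +111° (counter-clockwise). I'll write a planning helper next.

```bash
cat >> h.py <<'E'
def rows(poses,g=-1,ob=None):
    """poses: world x,y,z (m), yaw(deg) -> rows from measured pose (tool down)"""
    o=robot.get_obs(); y0=o["ee_rot"][2]; c,s=np.cos(y0),np.sin(y0)
    for x,y,z,w in poses:
        d=(np.array([x,y,z])-o["tool_pos"])*1e3
        t=-((w-np.degrees(y0)+180)%360-180)
        print([g]+[round(float(v),1) for v in (c*d[0]+s*d[1], s*d[0]-c*d[1], -d[2], t)])
E
python3 - <<'E'
from h import *
rows([(.56,-.10,.25,-46),(.5973,-.0964,.25,-46)])
E
```

```text
[-1, 490.1, -261.2, -44.5, 66.4]
[-1, 526.3, -251.6, -44.5, 66.4]
```

Call:
step_arm --pt "-1 0 0 -45 0" --pt "-1 526 -252 -45 66" --pt "-1 526 -252 -45 66" --pt "-1 526 -252 -45 66" --pt "-1 526 -252 -45 66" --pt "-1 526 -252 -45 66" --pt "-1 526 -252 -45 66" --pt "-1 526 -252 -45 66" --pt "-1 526 -252 -45 66" --pt "-1 526 -252 -45 66" --pt "-1 526 -252 -45 66" --pt "-1 526 -252 -45 66" --pt "-1 526 -252 -45 66" --pt "-1 526 -252 -45 66"

```text
time: 2.95
tool_pos: [0.5961, -0.0975, 0.2509]
ee_rot: [3.141, -0.001, -0.798]
wrist_force: [-0.7, -0.3, -0.1]
width: 0.0001
```

```bash
python3 - <<'E'
from h import *
np.set_printoptions(precision=4,suppress=True)
o=robot.get_obs(); print(o["time"],o["tool_pos"],o["ee_rot"],o["width"],o["joint_positions"])
p=cams.snapshot("wrist"); save(p,"w1.png",k=1.5)
for l in ["lift_unit","dial","post_top","index_line","target_line","lock_lever","lever_knob_top"]:
    r=models.pinpoint(p,l)
    print(l,[(np.round(q["position"],4),round(q["p"],2),np.round(proj(p,q["position"]))) for q in r[:2]])
E
```

```text
2.95 [ 0.5961 -0.0975  0.2509] [ 3.1415 -0.0007 -0.7982] 7.902541834564088e-05 [-0.2556  0.2051  1.1484 -0.0005  1.7875  2.1132]
lift_unit [(array([ 0.5348, -0.0483,  0.0016]), 0.88, array([267., 221.])), (array([ 0.5753, -0.0762,  0.0699]), 0.6, array([260., 200.]))]
dial [(array([ 0.5496, -0.1013,  0.0286]), 0.78, array([290., 191.]))]
post_top [(array([ 0.5771, -0.0787,  0.0685]), 0.81, array([260., 197.]))]
index_line [(array([ 0.5111, -0.1399,  0.0501]), 0.81, array([339., 195.]))]
target_line [(array([ 0.5984, -0.1233,  0.0435]), 0.6, array([274., 151.]))]
lock_lever []
lever_knob_top []
```

View pics/w1.png

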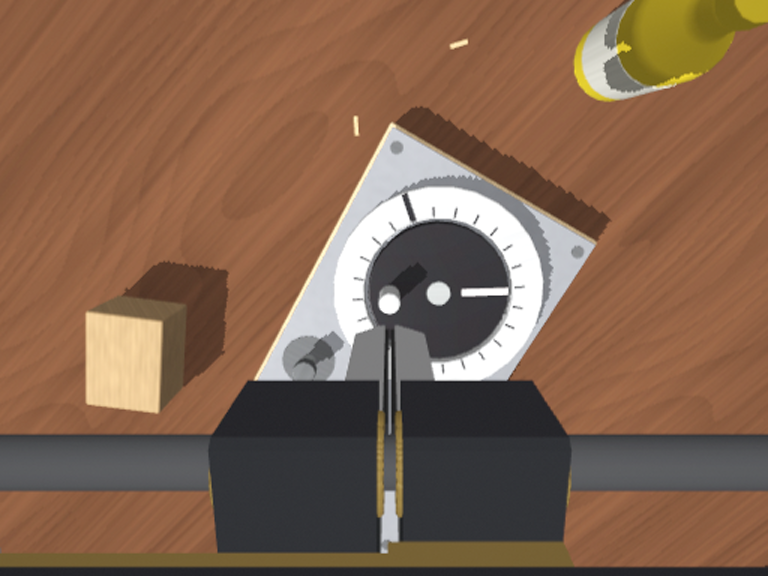

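The wrist view shows the index line from (462,293) to (508,292), the target from (411,221) to (404,196) and the post top at (389,299), all in 1.5× pixels. I'll fit the geometry from these.

```bash
cat >> h.py <<'E'
from scipy.optimize import least_squares
def lines(p,verbose=1,c0=(.5492,-.1008)):
    """warp to dial plane (0.25 mm/px), find angles of index and target by intensity round the axis"""
    g=cv2.cvtColor(p["pixels"],cv2.COLOR_RGB2GRAY).astype(np.float32)
    def prof(r0,r1,c,n=1440):
        a=np.arange(n)*2*np.pi/n; out=[]
        for r in np.arange(r0,r1,.001):
            X=np.stack([c[0]+r*np.cos(a),c[1]+r*np.sin(a),0*a+.044],1)
            uv=(K(p)@(np.array(p["R"])@X.T+np.array(p["t"])[:,None])); uv=(uv[:2]/uv[2]).astype(np.float32)
            out.append(cv2.remap(g,uv[0][None],uv[1][None],cv2.INTER_LINEAR)[0])
        return np.array(out)
    # centre: maximise edge contrast between ring (r 59-63) and dial rim (r 50-54)
    from scipy.optimize import minimize
    f=lambda c: -(np.median(prof(.0585,.061,c,180))-np.median(prof(.052,.0545,c,180)))+ (prof(.0585,.061,c,180).std()+prof(.0525,.055,c,180).std())
    c=minimize(f,c0,method="Nelder-Mead",options=dict(initial_simplex=np.array([c0,(c0[0]+.004,c0[1]),(c0[0],c0[1]+.004)]),xatol=1e-4)).x
    def peak(q,lo=.5):
        q=q-np.median(q); i=q.argmax(); w=np.arange(-30,31); v=np.clip(q[(i+w)%1440]-lo*q[i],0,None)
        return ((i+(v*w).sum()/v.sum())*.25+180)%360-180
    return c,peak(prof(.042,.054,c).mean(0)),peak(-prof(.071,.079,c).mean(0))
E
python3 - <<'E'
from h import *
np.set_printoptions(precision=4,suppress=True)
p=cams.snapshot("wrist")
pts=[ray(p,(u/1.5,v/1.5),.044)[:2] for u,v in [(462,293),(508,292),(411,221),(404,196)]]
def f(s):
    c=s[:2];a=np.array([np.cos(s[2]),np.sin(s[2])]);b=np.array([np.cos(s[3]),np.sin(s[3])])
    return np.ravel([c+.018*a-pts[0],c+.054*a-pts[1],c+.059*b-pts[2],c+.081*b-pts[3]])
r=least_squares(f,[.549,-.101,-2.37,-.44]); print(r.x[:2],np.degrees(r.x[2:]),abs(r.fun).max())
print(lines(p), ray(p,(389/1.5,299/1.5),.072))
for c in("top","scene"): print(c,lines(cams.snapshot(c)))
E
```

```text
[ 0.5473 -0.1001] [-134.3158  -25.1134] 0.0016304928238746186
(array([ 0.5485, -0.1017]), np.float64(-135.3159604586532), np.float64(105.28885416768861)) [ 0.577  -0.0754  0.072 ]
top (array([ 0.547 , -0.1003]), np.float64(-133.01381851584972), np.float64(-171.40474016650944))
scene (array([ 0.5494, -0.1025]), np.float64(-136.21216591616155), np.float64(-25.994366753712256))
```

```bash
cat >> h.py <<'E'
C=np.array([.5485,-.1012])
def push(phis,gap=.016,z=.051):
    out=[]
    for f in phis:
        a=np.radians(f); q=C+.038*np.array([np.cos(a),np.sin(a)])-gap*np.array([-np.sin(a),np.cos(a)])
        out.append((*q,z,f-90))
    rows(out)
E
python3 - <<'E'
from h import *
push([45],.031,.12);push([45],.031)
E
```

```text
[-1, 0.4, -0.3, 130.5, -0.6]
[-1, 0.4, -0.3, 199.5, -0.6]
```

Call:
step_arm --pt "-1 0.4 -0.3 60 -0.6" --pt "-1 0.4 -0.3 120 -0.6" --pt "-1 0.4 -0.3 160 -0.6" --pt "-1 0.4 -0.3 185 -0.6" --pt "-1 0.4 -0.3 199 -0.6" --pt "-1 0.4 -0.3 199 -0.6"

```text
time: 4.25
tool_pos: [0.5969, -0.0961, 0.0507]
ee_rot: [3.141, 0.001, -0.786]
wrist_force: [-0.2, 0.6, 0.3]
width: 0.0002
```

```bash
python3 - <<'E'
from h import *
print(robot.get_obs()["wrist_force"])
p=cams.snapshot("scene"); save(p,"s2.png",(100,150,280,290),4)
push([45],.024);push([45],.018);push(range(45,134,5))
E
```

```text
[-0.1922522   0.57357884  0.32448365]
[-1, -7.4, 0.3, 1.1, -0.0]
[-1, -13.4, 0.3, 1.1, -0.0]
[-1, -15.4, 0.3, 1.1, -0.0]
[-1, -18.8, -0.9, 1.1, -5.0]
[-1, -22.2, -1.9, 1.1, -10.0]
[-1, -25.8, -2.5, 1.1, -15.0]
[-1, -29.4, -2.9, 1.1, -20.0]
[-1, -33.0, -2.9, 1.1, -25.0]
[-1, -36.5, -2.6, 1.1, -30.0]
[-1, -40.1, -2.0, 1.1, -35.0]
[-1, -43.6, -1.1, 1.1, -40.0]
[-1, -47.0, 0.1, 1.1, -45.0]
[-1, -50.2, 1.6, 1.1, -50.0]
[-1, -53.3, 3.4, 1.1, -55.0]
[-1, -56.3, 5.5, 1.1, -60.0]
[-1, -59.1, 7.8, 1.1, -65.0]
[-1, -61.6, 10.3, 1.1, -70.0]
[-1, -64.0, 13.0, 1.1, -75.0]
[-1, -66.0, 16.0, 1.1, -80.0]
[-1, -67.9, 19.1, 1.1, -85.0]
```

View pics/s2.png

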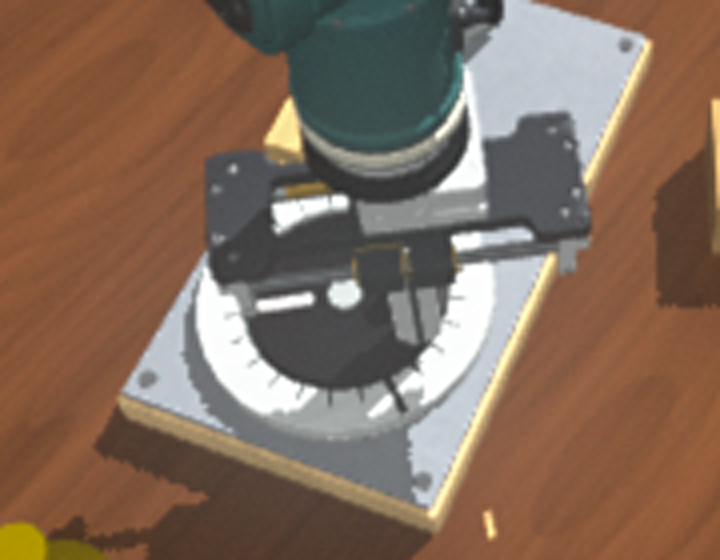

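The fingertips stand on the dial's clockwise side of the post, behind the hub, and touch nothing. I'll make contact and start the arc.

Call:
step_arm --pt "-1 -7.4 0.3 0 0" --pt "-1 -11 0.3 0 0" --pt "-1 -13.4 0.3 0 0" --pt "-1 -15.4 0.3 0 0" --pt "-1 -18.8 -0.9 0 -5" --pt "-1 -22.2 -1.9 0 -10" --pt "-1 -25.8 -2.5 0 -15" --pt "-1 -29.4 -2.9 0 -20" --pt "-1 -33 -2.9 0 -25" --pt "-1 -36.5 -2.6 0 -30"

```text
time: 5.55
tool_pos: [0.575, -0.0689, 0.0521]
ee_rot: [-3.142, -0.004, -0.259]
wrist_force: [2.9, -0.6, 0.0]
width: 0.0006
```

```bash
python3 - <<'E'
from h import *
o=robot.get_obs();print(o["tool_pos"],o["ee_rot"][2]*57.3,o["wrist_force"])
p=cams.snapshot("scene"); print(lines(p))
p=cams.snapshot("wrist"); print(lines(p))
for l in("index_line","post_top"): print([(q["position"],q["p"]) for q in models.pinpoint(p,l)][:2])
push(range(75,146,5))
E
```

```text
[ 0.57502301 -0.06893902  0.05210273] -14.861486966884927 [ 2.91688067 -0.6303693   0.03715323]
(array([ 0.55055303, -0.10372545]), np.float64(-111.05714467792734), np.float64(114.1066725160452))
(array([ 0.54878032, -0.10099851]), np.float64(-107.38321410620404), np.float64(84.99290514677199))
[([0.5395, -0.1493, 0.0516], 0.62)]
[([0.5479, -0.1003, 0.0311], 0.63), ([0.5612, -0.0673, 0.0691], 0.57)]
[-1, -0.6, 0.1, 1.0, -0.1]
[-1, -4.0, -1.1, 1.0, -5.1]
[-1, -7.4, -2.1, 1.0, -10.1]
[-1, -11.0, -2.7, 1.0, -15.1]
[-1, -14.6, -3.0, 1.0, -20.1]
[-1, -18.1, -3.0, 1.0, -25.1]
[-1, -21.7, -2.7, 1.0, -30.1]
[-1, -25.3, -2.1, 1.0, -35.1]
[-1, -28.8, -1.2, 1.0, -40.1]
[-1, -32.1, -0.0, 1.0, -45.1]
[-1, -35.4, 1.5, 1.0, -50.1]
[-1, -38.5, 3.3, 1.0, -55.1]
[-1, -41.5, 5.3, 1.0, -60.1]
[-1, -44.3, 7.6, 1.0, -65.1]
[-1, -46.8, 10.2, 1.0, -70.1]
```

Contact force is 3 N and the dial follows: post at about 72.5° for a command of 75°.

Call:
step_arm --pt "-1 -4 -1.1 0 -5" --pt "-1 -7.4 -2.1 0 -10" --pt "-1 -11 -2.7 0 -15" --pt "-1 -14.6 -3 0 -20" --pt "-1 -18.1 -3 0 -25" --pt "-1 -21.7 -2.7 0 -30" --pt "-1 -25.3 -2.1 0 -35" --pt "-1 -28.8 -1.2 0 -40" --pt "-1 -32.1 0 0 -45" --pt "-1 -35.4 1.5 0 -50" --pt "-1 -38.5 3.3 0 -55" --pt "-1 -41.5 5.3 0 -60" --pt "-1 -44.3 7.6 0 -65" --pt "-1 -46.8 10.2 0 -70"

```text
time: 7.5
tool_pos: [0.5257, -0.0648, 0.0519]
ee_rot: [-3.14, -0.003, 0.962]
wrist_force: [1.5, 3.6, 2.3]
width: 0.0004
```

```bash
python3 - <<'E'
from h import *
o=robot.get_obs();print(o["tool_pos"],o["ee_rot"][2]*57.3,o["wrist_force"])
p=cams.snapshot("scene"); print(lines(p))
p=cams.snapshot("wrist"); print(lines(p)); save(p,"w2.png",k=1.5)
push(range(145,160,1))
E
```

```text
[ 0.52567298 -0.06481113  0.0519457 ] 55.101887750579415 [1.47243037 3.57663757 2.2920019 ]
(array([ 0.54985436, -0.10218393]), np.float64(-36.149493699346976), np.float64(93.4358358694904))
(array([ 0.55072168, -0.09799298]), np.float64(-40.12186441794108), np.float64(-29.376583845296466))
[-1, -0.1, 1.5, 0.8, -0.1]
[-1, -0.8, 1.2, 0.8, -1.1]
[-1, -1.5, 1.0, 0.8, -2.1]
[-1, -2.1, 0.7, 0.8, -3.1]
[-1, -2.8, 0.5, 0.8, -4.1]
[-1, -3.5, 0.3, 0.8, -5.1]
[-1, -4.2, 0.1, 0.8, -6.1]
[-1, -4.9, -0.1, 0.8, -7.1]
[-1, -5.6, -0.3, 0.8, -8.1]
[-1, -6.3, -0.5, 0.8, -9.1]
[-1, -7.0, -0.7, 0.8, -10.1]
[-1, -7.7, -0.8, 0.8, -11.1]
[-1, -8.4, -1.0, 0.8, -12.1]
[-1, -9.1, -1.1, 0.8, -13.1]
[-1, -9.8, -1.2, 0.8, -14.1]
```

View pics/w2.png

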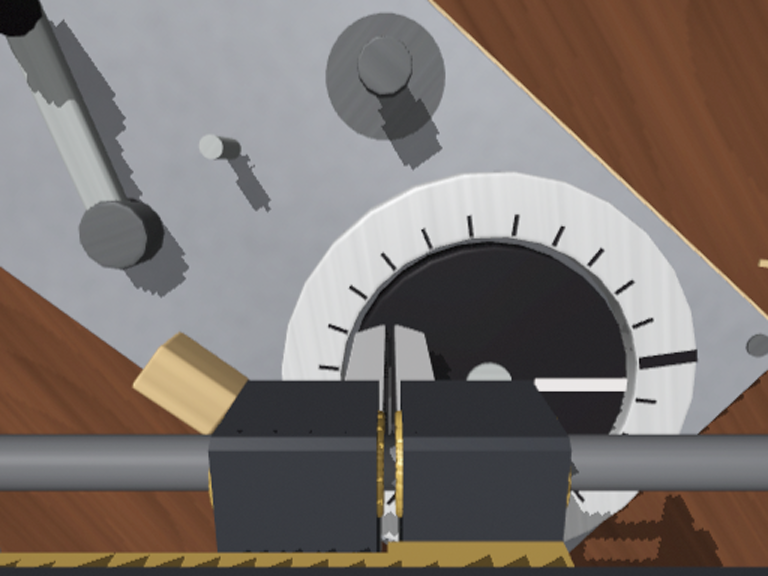

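The index end is at (627,384) and the target runs (640,362) to (697,355), leaving roughly 10–12°. I'll push 9° more and then back off to measure without the gripper in the way.

Call:
step_arm --pt "-1 -1.5 1 0 -2" --pt "-1 -2.8 0.5 0 -4" --pt "-1 -4.2 0.1 0 -6" --pt "-1 -5.6 -0.3 0 -8" --pt "-1 -6.3 -0.5 0 -9" --pt "-1 -6.3 -0.5 0 -9"

```text
time: 8.35
tool_pos: [0.5211, -0.0712, 0.0512]
ee_rot: [-3.141, 0.0, 1.117]
wrist_force: [-0.9, 3.4, 0.7]
width: 0.0005
```

```bash
python3 - <<'E'
from h import *
o=robot.get_obs();print(o["tool_pos"],o["ee_rot"][2]*57.3,o["wrist_force"])
p=cams.snapshot("wrist"); save(p,"w3.png",(320,180,490,300),4.5)
push([154],.030)
p=cams.snapshot("scene"); print(lines(p))
E
```

```text
[ 0.52111302 -0.07121592  0.05115303] 63.97998718276032 [-0.89454857  3.41507597  0.73731331]
[-1, 15.1, -0.3, 0.1, -0.0]
(array([ 0.54974889, -0.10221463]), np.float64(-23.974933122565062), np.float64(94.01759781933629))
```

View pics/w3.png

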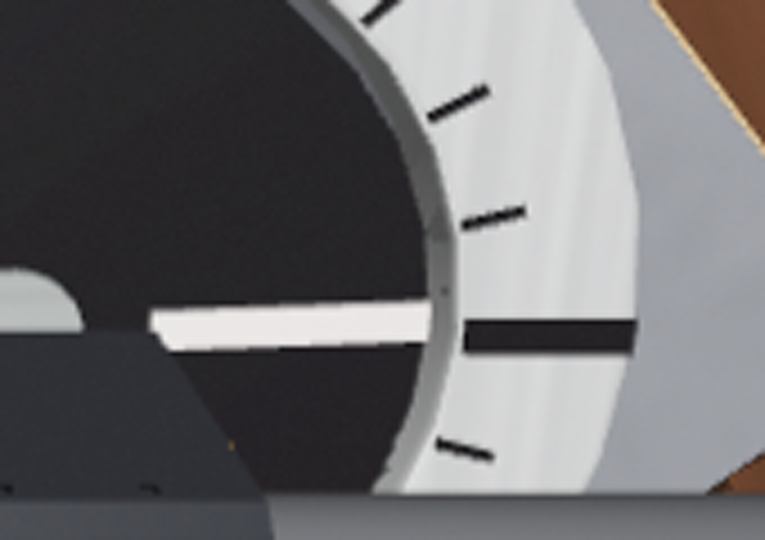

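```bash
cat >> h.py <<'E'
def ang(p,pts,C=None):
    P=[ray(p,q,.044)[:2] for q in pts]; d=P[1]-P[0]
    return np.degrees(np.arctan2(d[1],d[0])),P
E
python3 - <<'E'
from h import *
np.set_printoptions(precision=4,suppress=True)
p=cams.snapshot("wrist")
m=lambda u,v:(320+u/4.5-.4,180+v/4.5-.4)
I=ang(p,[m(160,331),m(428,321)]);T=ang(p,[m(465,336.5),m(635,337)])
print(I,T)
ti=I[1];tt=T[1]
def f(s):
    c=s[:2];a=np.array([np.cos(s[2]),np.sin(s[2])]);b=np.array([np.cos(s[3]),np.sin(s[3])])
    return np.ravel([c+.018*a-ti[0],c+.054*a-ti[1],c+.059*b-tt[0],c+.081*b-tt[1]])
r=least_squares(f,[.549,-.101,-.4,-.44]); print(r.x[:2],np.degrees(r.x[2:]),r.fun*1e3)
for l in("index_line","target_line"): print([(q["position"],q["p"]) for q in models.pinpoint(p,l)][:2])
E
```

```text
(np.float64(-23.665008748043263), [array([ 0.5655, -0.1093]), array([ 0.5974, -0.1232])]) (np.float64(-26.15297794019509), [array([ 0.601 , -0.1274]), array([ 0.6209, -0.1372])])
[ 0.5483 -0.1016] [-23.7496 -26.0678] [-0.7692  0.3805  0.316  -0.1531  0.2951 -0.1656  0.158  -0.0618]
[([0.5925, -0.1264, 0.049], 0.72)]
[([0.5997, -0.1273, 0.0428], 0.93), ([0.5168, -0.09, 0.0689], 0.19)]
```

Call:
step_arm --pt "-1 5 0 0 0" --pt "-1 15 0 0 0" --pt "-1 25 0 0 0" --pt "-1 25 0 -30 0" --pt "-1 25 0 -80 0" --pt "-1 25 0 -120 0" --pt "-1 25 0 -120 0"

```text
time: 9.48
tool_pos: [0.5353, -0.0488, 0.1761]
ee_rot: [3.132, -0.002, 1.117]
wrist_force: [0.6, 0.6, -0.4]
width: 0.0004
```

```bash
python3 - <<'E'
from h import *
o=robot.get_obs();print(o["tool_pos"],o["ee_rot"][2]*57.3,o["wrist_force"])
p=cams.snapshot("wrist"); save(p,"w4.png",k=1.5)
for l in("index_line","target_line","dial"): print([(q["position"],q["p"]) for q in models.pinpoint(p,l)][:2])
print(lines(p))
E
```

```text
[ 0.53531187 -0.04879714  0.17610727] 64.02080491398235 [ 0.58354853  0.62382781 -0.37882193]
[([0.5944, -0.1261, 0.0498], 0.98)]
[([0.5989, -0.1272, 0.0407], 0.82)]
[([0.549, -0.1041, 0.0311], 0.76), ([0.4504, -0.0354, 0.0277], 0.41)]
(array([ 0.54834713, -0.09996216]), np.float64(-25.450451342886595), np.float64(-27.10435169172797))
```

View pics/w4.png

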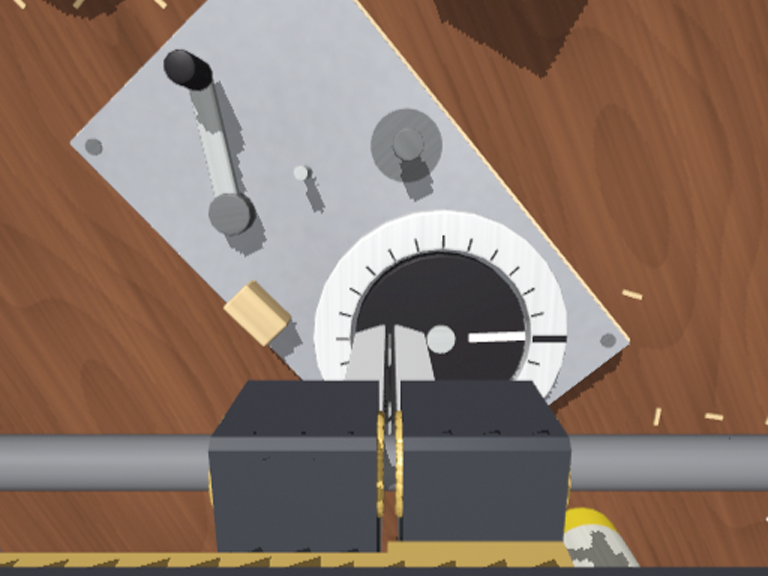

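The index line (468–525, 338) points about 2° past the target line (532–567, 339), which is inside tolerance. I'll nudge it back from the other side of the post to gain margin.

```bash
python3 - <<'E'
from h import *
for g,z in[(-.032,.176),(-.032,.052),(-.022,.052),(-.019,.052),(-.016,.052)]: push([154],g,z)
E
```

```text
[-1, -72.1, 0.4, -6.7, -0.0]
[-1, -72.1, 0.4, 117.3, -0.0]
[-1, -62.1, 0.4, 117.3, -0.0]
[-1, -59.1, 0.4, 117.3, -0.0]
[-1, -56.1, 0.4, 117.3, -0.0]
```

Call:
step_arm --pt "-1 -40 0.4 0 0" --pt "-1 -72 0.4 0 0" --pt "-1 -72 0.4 40 0" --pt "-1 -72 0.4 80 0" --pt "-1 -72 0.4 105 0" --pt "-1 -72 0.4 118 0" --pt "-1 -66 0.4 118 0" --pt "-1 -62 0.4 118 0" --pt "-1 -60 0.4 118 0" --pt "-1 -60 0.4 118 0"

```text
time: 10.92
tool_pos: [0.5074, -0.1031, 0.0547]
ee_rot: [3.139, 0.0, 1.117]
wrist_force: [-0.2, -1.1, 1.1]
width: 0.0005
```

```bash
cat >> h.py <<'E'
def full(p):
    """index/target angle difference, fixed centre, narrow search windows round the line"""
    g=cv2.cvtColor(p["pixels"],cv2.COLOR_RGB2GRAY).astype(np.float32); res=[]
    for r0,r1,s in((.040,.052,1),(.063,.079,-1)):
        a=np.radians(np.arange(-40,-12,.1)); q=0
        for r in np.arange(r0,r1,.001):
            X=np.stack([C[0]+r*np.cos(a),C[1]+r*np.sin(a),0*a+.044],1)
            uv=(K(p)@(np.array(p["R"])@X.T+np.array(p["t"])[:,None])); uv=(uv[:2]/uv[2]).astype(np.float32)
            q=q+s*cv2.remap(g,uv[0][None],uv[1][None],cv2.INTER_LINEAR)[0]
        q=q-np.median(q); v=np.clip(q-.5*q.max(),0,None); res.append((v*np.degrees(a)).sum()/v.sum())
    return np.round(res,2), round(res[0]-res[1],2)
E
python3 - <<'E'
from h import *
o=robot.get_obs();print(o["tool_pos"],o["wrist_force"])
print(full(cams.snapshot("wrist")),full(cams.snapshot("scene")))
push([154],-.016,.052)
E
```

```text
[ 0.50736681 -0.1030698   0.05466751] [-0.23680336 -1.12802351  1.10375446]
(array([-24.48, -26.42]), np.float64(1.94)) (array([-24.47, -26.61]), np.float64(2.15))
[-1, 3.7, -1.5, 2.2, -0.0]
```

Call:
step_arm --pt "-1 1 0 0 0" --pt "-1 2 0 0 0" --pt "-1 2 0 0 0"

```text
time: 11.4
tool_pos: [0.5074, -0.1013, 0.0537]
ee_rot: [3.141, 0.0, 1.117]
wrist_force: [-1.6, -2.2, 2.9]
width: 0.0005
```

```bash
python3 - <<'E'
from h import *
o=robot.get_obs();print(o["tool_pos"],o["wrist_force"])
print(full(cams.snapshot("wrist")),full(cams.snapshot("scene")))
E
```

```text
[ 0.50738938 -0.10125428  0.05366917] [-1.64765326 -2.21717147  2.89532421]
(array([-26.86, -26.45]), np.float64(-0.41)) (array([-26.87, -26.61]), np.float64(-0.26))
```

The dial is now at −0.3°. Next I back off and lift, then go to the lever.

Call:
step_arm --pt "-1 -4 0 0 0" --pt "-1 -16 0 0 0" --pt "-1 -16 0 -40 0" --pt "-1 -16 0 -90 0" --pt "-1 -16 0 -130 0" --pt "-1 -16 0 -130 0"

```text
time: 12.25
tool_pos: [0.5023, -0.1164, 0.1875]
ee_rot: [3.133, -0.001, 1.116]
wrist_force: [0.8, -0.0, 0.1]
width: 0.0008
```

```bash
cat >> h.py <<'E'
P=np.array([.4675,.0265])
def lever(ths,gap=.017,z=.053):
    out=[]
    for f in ths:
        a=np.radians(f); q=P+.080*np.array([np.cos(a),np.sin(a)])+gap*np.array([-np.sin(a),np.cos(a)])
        out.append((*q,z,f+90))
    rows(out)
E
python3 - <<'E'
from h import *
o=robot.get_obs();print(o["tool_pos"],o["wrist_force"])
p=cams.snapshot("wrist");print(full(p),full(cams.snapshot("scene")))
for l in("lever_knob_top","lock_lever","lift_unit"):
  print(l,[(q["position"],q["p"]) for q in models.pinpoint(p,l)][:2])
lever([74.3],.042,.18)
E
```

```text
[ 0.50229324 -0.11638372  0.18748726] [ 0.83244106 -0.03567049  0.0678827 ]
(array([-26.89, -26.26]), np.float64(-0.63)) (array([-26.87, -26.62]), np.float64(-0.25))
lever_knob_top []
lock_lever [([0.4674, 0.0269, 0.0281], 0.72)]
lift_unit [([0.5332, -0.0516, 0.0021], 0.79)]
[-1, 184.5, -146.3, 1.0, -100.3]
```

Call:
step_arm --pt "-1 45 -36 0 -10" --pt "-1 90 -72 0 -20" --pt "-1 135 -108 0 -30" --pt "-1 184 -146 0 -40" --pt "-1 184 -146 0 -50" --pt "-1 184 -146 0 -60" --pt "-1 184 -146 0 -70" --pt "-1 184 -146 0 -80" --pt "-1 184 -146 0 -90" --pt "-1 184 -146 0 -100" --pt "-1 184 -146 0 -100"

```text
time: 13.88
tool_pos: [0.4491, 0.1139, 0.1819]
ee_rot: [-3.14, -0.003, 2.86]
wrist_force: [0.2, 0.1, 0.2]
width: 0.0003
```

```bash
python3 - <<'E'
from h import *
o=robot.get_obs();print(o["tool_pos"],o["ee_rot"][2]*57.3)
p=cams.snapshot("wrist");save(p,"w5.png",k=1.5)
for l in("lever_knob_top","lock_lever","lift_unit"):
  print(l,[(q["position"],q["p"]) for q in models.pinpoint(p,l)][:2])
lever([74.3],.042,.053)
lever([74.3],.030,.053)
E
```

```text
[0.44914406 0.11393415 0.18188435] 163.8852032179785
lever_knob_top []
lock_lever [([0.4669, 0.0279, 0.0268], 0.81)]
lift_unit [([0.5315, -0.0486, -0.0001], 0.81)]
[-1, 1.1, 0.6, 129.9, -0.4]
[-1, -10.9, 0.7, 129.9, -0.4]
```

View pics/w5.png

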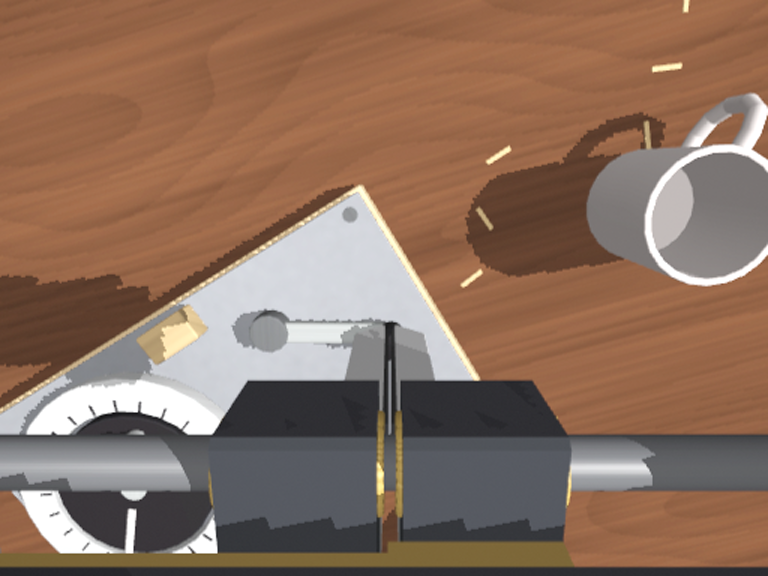

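The arm lies horizontally in the wrist view with the pivot at (268,331) and the knob hidden behind the fingers. That matches θ≈74°, so I'll descend.

Call:
step_arm --pt "-1 1 0.6 50 0" --pt "-1 1 0.6 90 0" --pt "-1 1 0.6 115 0" --pt "-1 1 0.6 128 0" --pt "-1 1 0.6 128 0"

```text
time: 14.7
tool_pos: [0.4487, 0.1148, 0.0549]
ee_rot: [-3.141, -0.001, 2.862]
wrist_force: [0.5, 0.5, 0.1]
width: 0.0007
```

```bash
python3 - <<'E'
from h import *
o=robot.get_obs();print(o["tool_pos"],o["wrist_force"])
lever([74.3],.025)
lever(range(74,18,-4))
E
```

```text
[0.44868515 0.11481803 0.05492978] [0.4862315  0.46419133 0.1143209 ]
[-1, -17.0, 0.2, 1.9, -0.3]
[-1, -25.4, 0.3, 1.9, -0.0]
[-1, -31.1, 1.3, 1.9, 4.0]
[-1, -36.7, 1.9, 1.9, 8.0]
[-1, -42.4, 2.1, 1.9, 12.0]
[-1, -48.1, 1.9, 1.9, 16.0]
[-1, -53.8, 1.3, 1.9, 20.0]
[-1, -59.4, 0.3, 1.9, 24.0]
[-1, -65.0, -1.0, 1.9, 28.0]
[-1, -70.4, -2.8, 1.9, 32.0]
[-1, -75.7, -4.9, 1.9, 36.0]
[-1, -80.8, -7.4, 1.9, 40.0]
[-1, -85.8, -10.3, 1.9, 44.0]
[-1, -90.5, -13.5, 1.9, 48.0]
[-1, -95.0, -17.0, 1.9, 52.0]
```

Push to about 26° first, stopping short of home.

Call:
step_arm --pt "-1 -17 0.2 1 0" --pt "-1 -21.5 0.3 1 0" --pt "-1 -25.4 0.3 1 0" --pt "-1 -31 1.3 1 4" --pt "-1 -36.7 1.9 1 8" --pt "-1 -42.4 2.1 1 12" --pt "-1 -48 1.9 1 16" --pt "-1 -53.8 1.3 1 20" --pt "-1 -59.4 0.3 1 24" --pt "-1 -65 -1 1 28" --pt "-1 -70.4 -2.8 1 32" --pt "-1 -75.7 -4.9 1 36" --pt "-1 -80.8 -7.4 1 40" --pt "-1 -85.8 -10.3 1 44" --pt "-1 -90.5 -13.5 1 48"

```text
time: 16.58
tool_pos: [0.5319, 0.077, 0.0544]
ee_rot: [-3.14, -0.001, 2.022]
wrist_force: [-0.9, 2.2, 1.1]
width: 0.0005
```

```bash
python3 - <<'E'
from h import *
o=robot.get_obs();print(o["tool_pos"],o["ee_rot"][2]*57.3,o["wrist_force"])
lever(range(26,9,-1))
E
```

```text
[0.53187089 0.07700711 0.05440914] 115.86338804468528 [-0.94046224  2.16096503  1.14022231]
[-1, -0.2, 0.0, 1.4, -0.1]
[-1, -1.6, 0.3, 1.4, 0.9]
[-1, -3.0, 0.6, 1.4, 1.9]
[-1, -4.4, 0.8, 1.4, 2.9]
[-1, -5.8, 1.0, 1.4, 3.9]
[-1, -7.2, 1.2, 1.4, 4.9]
[-1, -8.6, 1.4, 1.4, 5.9]
[-1, -10.0, 1.5, 1.4, 6.9]
[-1, -11.5, 1.6, 1.4, 7.9]
[-1, -12.9, 1.7, 1.4, 8.9]
[-1, -14.3, 1.8, 1.4, 9.9]
[-1, -15.7, 1.8, 1.4, 10.9]
[-1, -17.2, 1.8, 1.4, 11.9]
[-1, -18.6, 1.8, 1.4, 12.9]
[-1, -20.0, 1.8, 1.4, 13.9]
[-1, -21.5, 1.7, 1.4, 14.9]
[-1, -22.9, 1.6, 1.4, 15.9]
```

Contact force is about 2.3 N. I'll go to about 18°, then 1 mm at a time while watching the force.

Call:
step_arm --pt "-1 -3 0.6 0 2" --pt "-1 -5.8 1 0 4" --pt "-1 -8.6 1.4 0 6" --pt "-1 -11.5 1.6 0 8" --pt "-1 -11.5 1.6 0 8"

```text
time: 17.2
tool_pos: [0.5392, 0.067, 0.0545]
ee_rot: [3.141, 0.001, 1.884]
wrist_force: [-0.6, 0.6, -0.5]
width: 0.0004
```

Call:
step_arm --pt "-1 -0.7 0 0 0.5" --pt "-1 -1.4 0 0 1" --pt "-1 -1.4 0 0 1"

```text
time: 17.58
tool_pos: [0.5397, 0.0661, 0.0546]
ee_rot: [3.141, 0.0, 1.867]
wrist_force: [0.7, 1.1, -1.1]
width: 0.0008
```

Call:
step_arm --pt "-1 -0.7 0 0 0.5" --pt "-1 -1.2 0 0 1" --pt "-1 -1.2 0 0 1"

```text
time: 17.95
tool_pos: [0.5399, 0.0656, 0.0546]
ee_rot: [3.141, -0.001, 1.85]
wrist_force: [0.6, 4.4, -0.4]
width: 0.0001
```

Call:
step_arm --pt "-1 -0.7 0 0 0.5" --pt "-1 -1.2 0 0 0.5" --pt "-1 -1.2 0 0 0.5"

```text
time: 18.32
tool_pos: [0.54, 0.0654, 0.0546]
ee_rot: [3.14, -0.003, 1.841]
wrist_force: [1.1, 8.3, -0.8]
width: 0.0003
```

```bash
python3 - <<'E'
from h import *
o=robot.get_obs();print(o["tool_pos"],o["ee_rot"][2]*57.3,o["wrist_force"])
p=cams.snapshot("wrist");save(p,"w6.png",k=1.5)
p=cams.snapshot("scene");print(full(p))
for l in("lever_knob_top","lock_lever","lift_unit"):
  print(l,[(q["position"],q["p"]) for q in models.pinpoint(p,l)][:2])
E
```

```text
[0.53997606 0.06544191 0.05458767] 105.51502688621734 [ 1.0820742   8.25245229 -0.79325715]
(array([-26.87, -26.62]), np.float64(-0.25))
lever_knob_top [([0.5455, 0.0466, 0.0707], 0.88)]
lock_lever [([0.4642, 0.0264, 0.0274], 0.6)]
lift_unit [([0.5325, -0.0443, -0.0022], 0.7)]
```

View pics/w6.png

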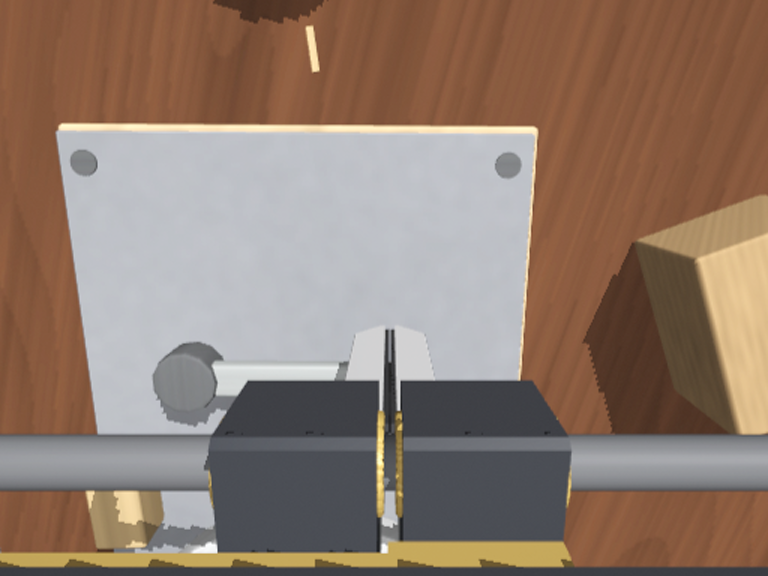

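The force rose to 8 N with no further motion, and the arm (y≈363) is parallel to the slab edge (y≈130), so the lever is home. Backing off and lifting.

Call:
step_arm --pt "-1 5 0 0 0" --pt "-1 18 0 0 0" --pt "-1 18 0 -40 0" --pt "-1 18 0 -90 0" --pt "-1 18 0 -130 0" --pt "-1 60 0 -180 0" --pt "-1 60 0 -180 0" --pt "-1 60 0 -180 0"

```text
time: 19.58
tool_pos: [0.5236, 0.1214, 0.2339]
ee_rot: [-3.141, 0.001, 1.842]
wrist_force: [0.8, -0.0, -0.9]
width: 0.0006
```

```bash
python3 - <<'E'
from h import *
o=robot.get_obs();print(o["time"],o["tool_pos"],o["wrist_force"])
p=cams.snapshot("scene");print(full(p));save(p,"s9.png",(60,60,320,290),2.5)
for l in("lever_knob_top","wood_spacer","card_box","mug","glue_bottle"):
  print(l,[(q["position"],q["p"]) for q in models.pinpoint(p,l)][:2])
print(full(cams.snapshot("wrist")))
E
```

```text
19.575 [0.52357831 0.12139824 0.23394246] [ 0.79014422 -0.04782316 -0.85544401]
(array([-26.86, -26.62]), np.float64(-0.25))
lever_knob_top [([0.5433, 0.0469, 0.0695], 0.52)]
wood_spacer [([0.4447, -0.0358, 0.0295], 0.47)]
card_box [([0.6864, 0.11, 0.0033], 0.64), ([0.5357, -0.0469, 0.0021], 0.38)]
mug [([0.4593, 0.2977, 0.0007], 0.7)]
glue_bottle [([0.573, -0.3198, -0.0009], 0.98), ([0.684, 0.1104, 0.0037], 0.39)]
(array([-27.07, -37.16]), np.float64(10.09))
```

View pics/s9.png

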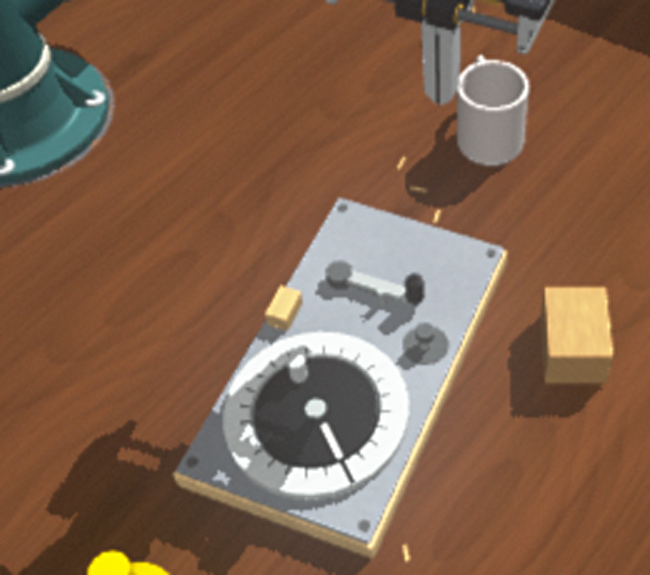

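The index line (320–338, 425–458) runs straight into the target line (350,475). The lever lies square across the slab at its stop, and the arm touches nothing. Handing in.

```bash
python3 -c "
from bench import robot; print(robot.close_job())"
```

```text
the job is handed in; nothing more can be done
None
```

I set the dial on the target line, pushed the locking lever home against its stop pin, and handed the job in at about 20 s. The hand-in reported no verdict.

- **Dial:** I pushed the post about 110° counter-clockwise with closed fingertips. It went about 2° too far, so I nudged it back from the other side. The last scene image puts the index line 0.25° (0.2 mm) from the target line. The reading did not change while I pushed the lever.
- **Lever:** I pushed it clockwise until the force rose to about 8 N with no further movement. The knob then sat at about 14–15° in world axes, against a slab angle of about 15°. In the picture the arm is parallel to the slab edge.
- **Forces and clearance:** the wrist force readings stayed under 9 N, and the fingers were clear of everything at the end.
- **Bystanders:** the bottle, box, mug and spacer were found within about 7 mm of their first positions. That is roughly the networks' error, and nothing touched them.

**Disagreeing check:** the last wrist-camera reading of the dial gave a 10° difference. I set it aside because its target-line angle (−37°) did not match the −26° to −27° of every earlier reading. From that pose the camera probably did not see the target line properly. The scene image and the wrist readings of the dial before the lever push agreed within 0.4°.

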